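# Slide the flange that fits onto the stud plate and lock it with the toggle clamp

### The arm

A 6-joint arm with a two-finger parallel gripper is mounted at the origin on the work surface. World frame = base frame: x ahead of the robot, y to its left, z up, the work surface at z = 0. Lengths are in m, angles in rad, forces in N, time in s.
With the tool pointing down it reaches from about 0.3 to 0.875 m from the base axis. Payload 6.4 kg.
Tool frame: the origin (TCP) lies on the centre line of the jaws, within the pads' length; the fingertips stand 25 mm ahead of it and the grasp point (between the pads) lies 6 mm ahead of it; x points along the fingers, z is the direction in which the jaws open and shut, and the axes are right-handed (so a half turn about x gives the same grasp; the last joint's range is limited). The gripper opens to 85 mm and grips with 20 to 120 N. Pads are 22 mm wide; open, the fingers measure 114 mm over their backs; the gripper's body (76 mm by 85 mm) begins 54 mm behind the grasp point. The pads swing forward as they close: fully open they stand 13 mm farther back than shut.
Start: joints at [-1.447, 0.181, 1.607, -0, 1.354, -0.206], TCP at [0.186, -0.544, 0.256] pointing down, gripper open.
Joint ranges: [-2.99, 2.99], [-0.89, 2.07], [0.3, 2.58], [-1.14, 4.28], [0, 2.63], [-3.12, 3.12]. Speed limits (rad/s): [2.57, 2.57, 3.01, 3.14, 3.14, 3.14].

### API

Orientations are given as a unit quaternion [w, x, y, z].
In Python, from rig import env, vision, workorder gives the robot as it stands.
- The arm moves only by the tool arm_command, never from a script. Its argument "steps" is a list of rows, each a list of 7 numbers: the shift along the world's x, y, z in cm, then the turn, a rotation vector about the world's x, y, z in rad, then the finger opening in cm, from 0 to 8.54. A call has 1 to 12 rows; each row is the pose to reach, as a shift and turn from the pose commanded when the call began; what a row does not reach only later rows make up. A row lasts 1/10 s, in which the tool goes at most 50 mm and 8.59 degrees, less where a joint would pass 70% of its speed; a pose out of reach is approached as far as the arm can. A call with a gripper value outside its range is refused whole. The fingers move at their own pace and stop on an object; "force" is the grip in N (left out, the last holds). Time passes only in rows, so rows that repeat a pose let the fingers close. It gives the time, the measured TCP pose, the force and the opening at its end, in the units of the state.
- env.get_state(): the state, without advancing time (a new reading comes with each control period).
- vision.snapshot(name): name is "scene" or "top" or "wrist"; returns a dict with "frame" (420x560x3 uint8, red, green, blue), "fx", "fy", "cx", "cy" (pixels), "dist_coeffs" ([k1, k2, p1, p2, k3] as OpenCV has them; the pictures are not rectified), "R" (3x3) and "t" (3): a world point X has camera coordinates R X + t. Camera axes: x right, y down, z forward; pixel columns grow to the right and rows downward; lengths in m; the calibration is good to about 2 mm. A picture is of the moment at which its call begins. There is no depth.
- workorder.close_job(): hands the job in, once; it reports no verdict.
The state is a dict: "time": time; "joint_positions": joint angles; "qd": joint speeds; "effort": joint torques, N m; "ee_pos": TCP position; "tcp_rot": TCP orientation; "force": force on the tool from outside, world axes, zero at the start; "moment": the same for the moment, N m; "gripper_width": opening from 0.0 (shut) to 1.0 (fully open).
Only numpy, scipy, OpenCV 4.12 (cv2) and the standard library are available. Lean on these libraries where they do the work, as an engineer would, in place of code of your own. Each camera call takes 0.05 s, during which the arm holds its last target. There are 200 camera calls.

### The job

On the welding fixture plate lie three slotted flanges. Slide the one whose slots line up with all three studs along the plate, in under the stud nuts, until it is fully home; then swing the toggle clamp's red handle down as far as it goes to lock it. Leave the other two flanges and the things lying about where they are.

Things in the scene. Friction and masses are not known exactly. Their poses are not given: they have to be found in the camera images.
- fixture: Fixed welding fixture plate, dark steel, 340 mm (x) by 780 mm (y), 15 mm thick, small dark holes in a grid; origin mid-underside. +x points away from the robot, +y to its left. Three places hold the three flanges in any order, slots towards -y, turned up to 0.22 rad: two on the robot's side of the sliding lane, one in the lane's +y end.
- jig_home (a point): Fixed mark on the plate's top, axes parallel to the plate's: where the right flange's origin comes when fully home (outer slot ends against the outer studs), its axes parallel to the mark's. It goes in by sliding towards -y. The plate is clear over a flange's width from here to 400 mm towards +y, but for a flange waiting in that end of the lane.
- stud_near (a point): Foot of the outer stud nearer the robot, on its axis at the plate's top; from jig_home x -47, y -3 mm. Each stud is fixed: 10 mm shank, brass-coloured washer and nut 20 mm across with 16 mm of free height below (a flange slides in beneath), 34 mm tall in all.
- stud_mid (a point): Foot of the middle stud, alike; from jig_home x 0, y -27 mm.
- stud_far (a point): Foot of the outer stud farther from the robot, alike; from jig_home x +34, y -3 mm.
- flange_a: Bright steel flange lying flat: 126 mm (x) by 84 mm (y), 10 mm thick, 0.5 to 0.8 kg; origin mid-underside of that outline. A 42 mm bore centred at y = +6 mm; three slots 14 mm wide run in from its front (-y) edge, mouths flared 4 mm a side over 8 mm; outer slots 44 mm deep (end at y = +2 mm), middle one 21 mm. Slot centres at x = -47, 0, +47 mm.
- flange_b: Bright steel flange lying flat: 126 mm (x) by 84 mm (y), 10 mm thick, 0.5 to 0.8 kg; origin mid-underside of that outline. A 42 mm bore centred at y = +6 mm; three slots 14 mm wide run in from its front (-y) edge, mouths flared 4 mm a side over 8 mm; outer slots 44 mm deep (end at y = +2 mm), middle one 21 mm. Slot centres at x = -47, 0, +34 mm.
- flange_c: Bright steel flange lying flat: 126 mm (x) by 84 mm (y), 10 mm thick, 0.5 to 0.8 kg; origin mid-underside of that outline. A 42 mm bore centred at y = +6 mm; three slots 14 mm wide run in from its front (-y) edge, mouths flared 4 mm a side over 8 mm; outer slots 44 mm deep (end at y = +2 mm), middle one 21 mm. Slot centres at x = -34, 0, +34 mm.
- clamp_handle (a joint): Toggle clamp's red handle, hinged on the plate's x axis through clamp_pivot. 0 = open: it leans to -y, 70 degrees above level, the arm stands up clear. Pushed over to -y and down it grows to 1.047 rad = shut, 10 degrees above level; the arm's rubber foot then presses on the flange beside the middle stud. It drives the arm, needs about 5 N at its end, stays where left.
- clamp_arm: The clamp's steel arm, 14 mm wide, driven by the handle: upright when open, level towards +y when shut, with a black rubber foot 12 mm across, 46 mm from its hinge. The foot meets the flange only in the last 0.02 rad or so of the handle's travel and then presses on it with about 6 N. Origin on the arm's hinge, 22 mm towards +y of clamp_pivot.
- clamp_pivot (a point): Middle of the handle's hinge pin, 36 mm above the fixture plate; axes parallel to jig_home's. The clamp's upright cheeks reach 8 mm above it.
- handle_grip (a point): Point on the middle line of the red handle, 95 mm from the hinge pin; moves with the handle. The red grip is 18 mm wide (x) and 13 mm thick and runs from 35 to 120 mm from the pin.
- magnet: Orange welding magnet, a flat notched triangle 90 x 72 x 16 mm, lying on the fixture plate near its robot-side -y corner; origin under its middle. Leave alone.
- soapstone: Flat aluminium soapstone holder 130 x 16 x 9 mm, lying along the plate's robot-side edge near its +y end; origin under its middle. Leave alone.
- wirebrush: Wire brush 240 mm long with wooden handle, on the bench at the left; leave alone.
- hammer: Hammer 280 mm long with wooden handle, on the bench beyond the plate; leave alone.
- wrench: Steel wrench 220 mm long, on the bench right of the plate; leave alone.
- spraycan: Standing spray can, 66 mm in diameter and 190 mm tall, on the bench at the right; origin under its middle. Leave alone.
- nutbin: Blue open bin 110 x 160 x 50 mm with nuts in it, on the bench left of the plate; origin under its middle. Leave alone.
Things that resemble listed ones, but are neither listed nor needed, are in the scene too. Leave any yellow look-alike of the flange_b alone.

How it is judged:
By the outcome, as a careful person would: the job done as asked, in the order asked, and still so for the second after the job is handed in, with the robot touching nothing.
It also fails if it takes over 72 s, if anything falls off the work surface, if the arm or the gripper's body presses on something with over 40 N, if the wrist force passes 120 N, or if a joint passes its speed limit or range.

## Working session

There is one attempt and no reset: what is moved stays moved. The work goes in short steps, Python scripts to look and compute and a tool call to move; the robot and the scene stay as the last step left them, time stands still between calls to the robot, and variables do not carry over. Pictures are saved under pics/ and viewed, about 8 in all and at most 12, crops included, and the job is handed in when it is done.

Besides the shell and the picture viewer there is one more tool, called as name([rows], argument=value, ...), one row to a line, values as JSON. arm_command: Moves the arm, as the interface text tells. Its arguments: {"type":"object","properties":{"steps":{"type":"array","items":{"type":"array","items":{"type":"number"}}},"force":{"type":"number"}},"required":["steps"]}

```bash
ls; mkdir -p pics; cat > h.py <<'E'
import numpy as np, cv2
from rig import env, vision, workorder
def snap(n,save=None):
    s=vision.snapshot(n)
    if save: cv2.imwrite(f'pics/{save}.png',s['frame'][:,:,::-1])
    s['K']=np.array([[s['fx'],0,s['cx']],[0,s['fy'],s['cy']],[0,0,1.]]);s['d']=np.array(s['dist_coeffs'],float)
    s['R']=np.array(s['R']);s['t']=np.array(s['t']);return s
def ray(s,px,z):
    u=cv2.undistortPoints(np.array(px,float).reshape(-1,1,2),s['K'],s['d']).reshape(-1,2)
    D=np.c_[u,np.ones(len(u))]@s['R'];C=-s['R'].T@s['t']
    return C+D*((z-C[2])/D[:,2:3])
def proj(s,P):
    return cv2.projectPoints(np.array(P,float).reshape(-1,1,3),cv2.Rodrigues(s['R'])[0],s['t'],s['K'],s['d'])[0].reshape(-1,2)
E
python3 - <<'E'
from h import *
import pickle
print(env.get_state())
S={}
for n in['top','scene']:
    S[n]=snap(n,n+'0');s=S[n];print(n,s['fx'],s['d'],-s['R'].T@s['t'],s['R'])
pickle.dump(S,open('s0.pkl','wb'))
a=np.hstack([cv2.resize(S[n]['frame'],(800,600)) for n in ['top']]);cv2.imwrite('pics/t.png',a[:,:,::-1])
E
```

```text
pics
{'time': 0.0, 'joint_positions': array([-1.44729117e+00,  1.81546946e-01,  1.60801294e+00, -8.93788560e-06,
        1.35382299e+00, -2.06268142e-01]), 'qd': array([-0.00117665,  0.00067811,  0.00130345, -0.00039267, -0.00053893,
       -0.00124127]), 'effort': array([-9.17356192e-04, -4.44874763e+01, -3.51337016e+01, -3.00418515e-04,
        9.26828769e-03, -1.60837965e-05]), 'ee_pos': array([ 0.18616745, -0.54347915,  0.25537842]), 'tcp_rot': array([ 0.57485798,  0.4116111 ,  0.57571984, -0.4106839 ]), 'force': array([ 1.08017872,  0.51021582, -0.67981774]), 'moment': array([-0.03077409, -0.05460113, -0.0232011 ]), 'gripper_width': 0.9985535284353542}
top 526.5419447532964 [-0.05780767  0.          0.          0.          0.        ] [0.29494943 0.00675581 1.59515852] [[-0.02072635 -0.99972187 -0.01125135]
 [-0.98763076  0.02222253 -0.15521482]
 [ 0.15542168  0.00789514 -0.98781667]]
scene 408.456597954325 [-0.11364222  0.          0.          0.          0.        ] [1.093224   0.78165024 1.27672431] [[-0.8060155   0.59168495  0.01574571]
 [ 0.45268033  0.63336077 -0.62764214]
 [-0.38133912 -0.49876152 -0.77834274]]
```

View pics/t.png

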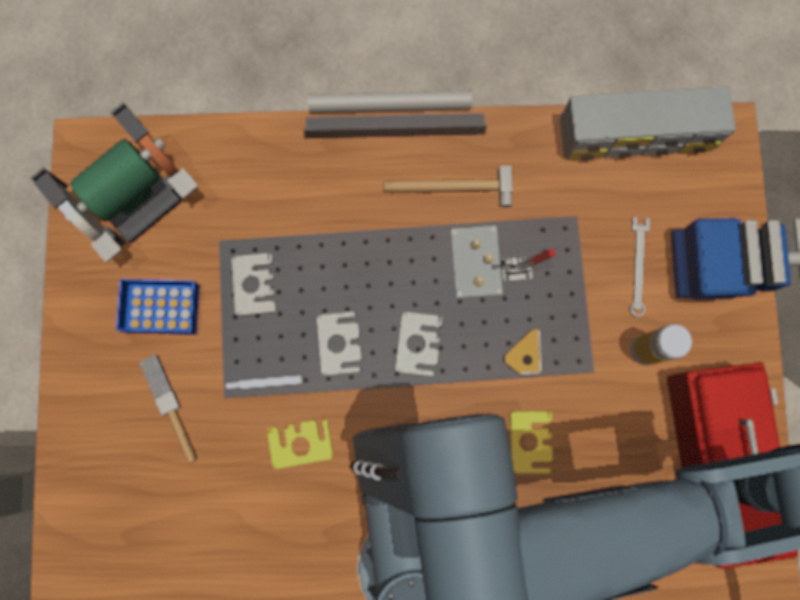

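View pics/scene0.png

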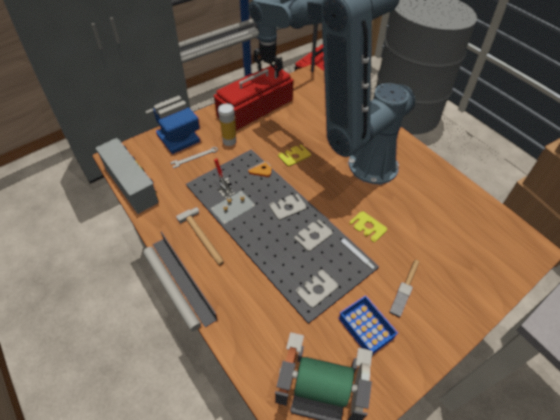

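Three steel candidates in the top view at about (253,283), (339,343) and (418,343) (800x600 scale); two yellow look-alikes on the bench at (300,443) and (530,440). Studs are at (476,244), (488,259) and (478,281), and the clamp handle is at (543,257). Next I enlarge and measure.

```bash
python3 - <<'E'
from h import *
import pickle
S=pickle.load(open('s0.pkl','rb'));s=S['top'];f=s['frame']
hsv=cv2.cvtColor(f,cv2.COLOR_RGB2HSV).astype(int)
# plate
m=((hsv[...,1]<60)&(hsv[...,2]<120)).astype(np.uint8)
m[:, :]*=1; m[280:]=0;m[:145]=0;m[:,:140]=0;m[:,430:]=0
m=cv2.morphologyEx(m,cv2.MORPH_CLOSE,np.ones((25,25)))
c=max(cv2.findContours(m,0,1)[0],key=cv2.contourArea)
P=ray(s,c.reshape(-1,2),.015)[:,:2];r=cv2.minAreaRect((P*1000).astype(np.float32));print('plate',r)
# flanges
m=((hsv[...,1]<50)&(hsv[...,2]>140)).astype(np.uint8)
for c in cv2.findContours(m,0,1)[0]:
    if 60<cv2.contourArea(c)<3000:
        P=ray(s,c.reshape(-1,2),.025)[:,:2]*1000
        r=cv2.minAreaRect(P.astype(np.float32));print(c.reshape(-1,2).mean(0),np.round(r[0],1),np.round(r[1],1),round(r[2],1))
# brass
m=((hsv[...,0]>12)&(hsv[...,0]<32)&(hsv[...,1]>50)&(hsv[...,2]>110)).astype(np.uint8)
m[:155]=0;m[215:]=0;m[:,:300]=0;m[:,400:]=0
n,l,st,ce=cv2.connectedComponentsWithStats(m)
for i in range(1,n):
    if st[i,4]>5: print('brass',ce[i],st[i,4],ray(s,ce[i],.045)[0]*1000)
m=((hsv[...,0]<8)&(hsv[...,1]>130)&(hsv[...,2]>90)).astype(np.uint8);m[:155]=0;m[215:]=0;m[:,:300]=0;m[:,400:]=0
n,l,st,ce=cv2.connectedComponentsWithStats(m);print('red',st[1:],ce[1:])
g=cv2.resize(f[150:270,155:415],None,fx=3,fy=3,interpolation=cv2.INTER_CUBIC);cv2.imwrite('pics/c1.png',g[:,:,::-1])
E
```

```text
plate ((542.3818359375, 11.944183349609375), (337.14556884765625, 775.1162719726562), 2.7230565547943115)
[332.36170213 391.24113475] [  18.4 -121.8] [156.7  31.3] 5.7
[323.36690647 328.41007194] [ 199.5 -100.6] [162.3  32.1] 7.0
[115.14814815 279.55555556] [353.7 515.7] [54.6 38.6] 27.8
[554.6  287.55] [ 301.2 -800.3] [ 30.6 136.8] 89.7
[184.47272727 267.26363636] [385.5 307.7] [ 17.5 157. ] 3.9
[472.48387097 238.41935484] [ 452.4 -559.5] [66.9 66.1] 42.2
[293.55       240.87777778] [460.  -18.7] [ 85.8 128.1] 82.1
[237.95530726 239.92178771] [464.6 148.6] [128.5  85.6] 4.9
[177.93181818 198.28977273] [595.8 331.1] [127.7  85.4] 4.5
[ 73.61363636 172.61363636] [685.1 654.1] [53.5 41.1] 39.6
[334.80851064 182.54787234] [ 633.8 -146.7] [147.6  96.2] 2.8
[527.31578947 175.77894737] [ 641.5 -746.1] [ 22.6 132.8] 89.9
[543.45263158 175.66315789] [ 643.7 -797. ] [ 23.8 133. ] 89.8
[446.88571429 186.76      ] [ 615.2 -490.6] [ 36.8 212.1] 82.0
[ 52.18 151.96] [750.2 726.4] [90.5 25.5] 43.1
[127.3255814  127.79069767] [824.2 489.8] [53.5 42.2] 39.4
[353.91935484 129.        ] [ 801.6 -215.6] [21.8 84.3] 87.5
brass [308.27586207 155.34482759] 29 [714.87036814 -71.81347903  45.        ]
brass [332.75862069 170.72413793] 29 [ 665.33603979 -144.25600514   45.        ]
brass [341.64285714 180.92857143] 28 [ 633.25865712 -169.80976754   45.        ]
brass [334.85294118 196.47058824] 34 [ 586.16689259 -147.59434778   45.        ]
red [[371 174  17  10  76]] [[380.11842105 178.78947368]]
```

View pics/c1.png

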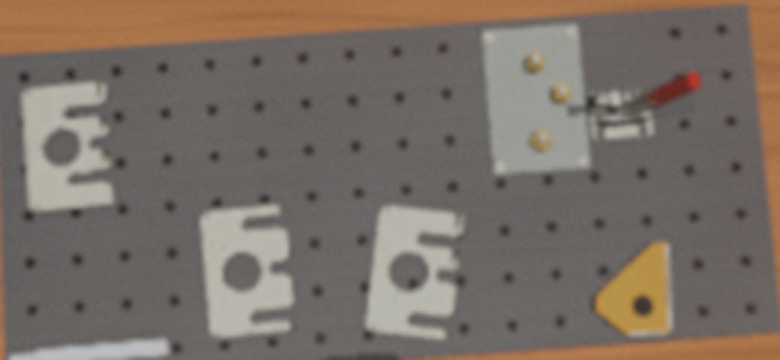

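The slot spacing settles it. The left piece (178,198) is symmetric and narrow (C), the middle one (238,240) symmetric and wide (A), and the right one (293,241) asymmetric, with its wide gap on the robot side. That makes the right one B. The studs are also asymmetric (-47/+34), so B it is. The yellow pieces stay alone.

```bash
python3 - <<'E'
from h import *
from scipy.spatial.transform import Rotation as R
q=env.get_state()['tcp_rot'];M=R.from_quat(np.r_[q[1:],q[0]]).as_matrix();print(M.round(3))
z=M[:,2];a=np.degrees(np.arctan2(z[1],z[0]));print('jaw yaw',a)
for t in (82.1,-97.9):print(np.radians((t-a+180)%360-180))
s=snap('wrist');print(s['R']@0+(-s['R'].T@s['t']),s['R'].round(2),s['fx'])
E
```

```text
[[-0.     0.946  0.324]
 [ 0.002  0.324 -0.946]
 [-1.     0.    -0.002]]
jaw yaw -71.10152986265071
2.6738711151956713
-0.46772153839412206Traceback (most recent call last):
  File "<stdin>", line 6, in <module>
ValueError: matmul: Input operand 1 does not have enough dimensions (has 0, gufunc core with signature (n?,k),(k,m?)->(n?,m?) requires 1)
```

arm_command([
  [2.5,5,0,0,0,-0.05,8.5],
  [5,9,0,0,0,-0.1,8],
  [7.5,14,0,0,0,-0.15,7],
  [9.5,19,0,0,0,-0.2,6],
  [12,24,0,0,0,-0.25,5],
  [14,28,0,0,0,-0.3,4],
  [16.5,33,0,0,0,-0.35,3],
  [18.5,37.5,0,0,0,-0.4,3],
  [21,42,0,0,0,-0.468,3],
  [23,46.5,0,0,0,-0.468,3],
  [24.5,49,-1,0,0,-0.468,3],
  [24.5,49,-1,0,0,-0.468,3],
])

```text
time: 1.35
ee_pos: [0.432, -0.0486, 0.2452]
tcp_rot: [0.465, 0.532, 0.467, -0.531]
force: [-0.8, -0.8, -0.2]
gripper_width: 0.348
```

```bash
python3 - <<'E'
from h import *
s=snap('wrist','w1');print(-s['R'].T@s['t'],s['R'].round(3),s['fx'])
st=env.get_state();print(st['ee_pos'],st['time'],st['gripper_width'])
E
```

```text
[ 0.50381277 -0.05858005  0.36327431] [[-0.13  -0.991 -0.002]
 [-0.95   0.125  0.286]
 [-0.283  0.039 -0.958]] 332.4664257053109
[ 0.43131816 -0.05099278  0.24550233] 1.4 0.34546753445764883
```

View pics/w1.png

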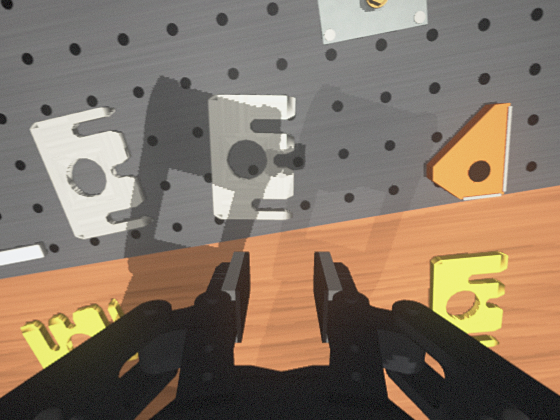

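Wrist view: B is at around (250,157), with its narrow tab at the bottom (slots at rows 126, 160 and 206), so it is asymmetric as expected. The bore is at (246,159) and the back edge runs (209,96)–(214,219).

```bash
python3 - <<'E'
from h import *
s=snap('wrist');st=env.get_state();print(st['ee_pos'],st['tcp_rot'])
p=ray(s,[[246,159],[209,96],[214,219],[296,98],[292,219]],.025)*1000;print(p.round(1))
d=p[1]-p[2];print('yaw',np.degrees(np.arctan2(d[1],d[0])))
d=d[:2]/np.linalg.norm(d[:2]);n=np.array([-d[1],d[0]]);print('grasp',p[0,:2]+27*n)
E
```

```text
[ 0.4310944  -0.05274164  0.24581903] [-0.46498442 -0.53212771 -0.46561281  0.53276102]
[[459.  -18.8  25. ]
 [523.7   6.8  25. ]
 [399.9  25.7  25. ]
 [510.9 -76.2  25. ]
 [388.9 -57.3  25. ]]
yaw -8.690156799158672
grasp [463.07500828   7.93135113]
```

arm_command([
  [1.5,3,-3,0,0,0,3],
  [3.3,6.5,-6,0,0,-0.005,3],
  [3.3,6.5,-10,0,0,-0.005,3],
  [3.3,6.5,-14,0,0,-0.005,3],
  [3.3,6.5,-15.5,0,0,-0.005,3],
  [3.3,6.5,-15.5,0,0,-0.005,3],
  [3.3,6.5,-15.5,0,0,-0.005,3],
  [3.3,6.5,-15.5,0,0,-0.005,3],
])

```text
time: 2.25
ee_pos: [0.4655, 0.0098, 0.0929]
tcp_rot: [0.463, 0.535, 0.462, -0.534]
force: [0.2, 0.0, 0.3]
gripper_width: 0.35
```

```bash
python3 - <<'E'
from h import *
s=snap('wrist','w2');st=env.get_state();print(st['ee_pos'],st['tcp_rot'],-s['R'].T@s['t'])
import pickle;pickle.dump(s,open('w2.pkl','wb'))
E
```

```text
[0.46553906 0.0100142  0.0929519 ] [ 0.46359792  0.53540432  0.46170404 -0.53408666] [ 0.53678552 -0.0008589   0.21124957]
```

View pics/w2.png

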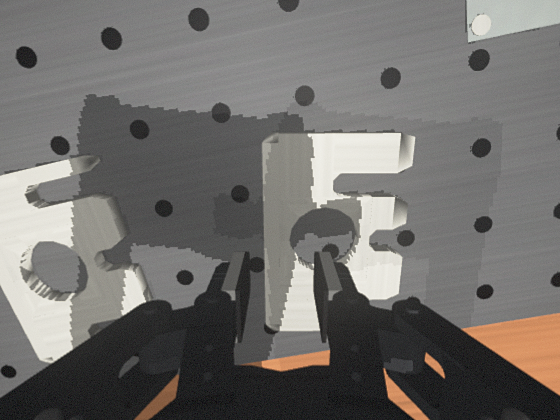

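Wrist view: bore at about (324,236), back edge running from (263,138) to (265,330); the fingers straddle the wall.

```bash
python3 - <<'E'
from h import *
import pickle;s=pickle.load(open('w2.pkl','rb'))
p=ray(s,[[324,236],[263,138],[265,330],[415,136]],.025)*1000;print(p.round(1))
d=p[1]-p[2];print('yaw',np.degrees(np.arctan2(d[1],d[0])))
d=d[:2]/np.linalg.norm(d[:2]);n=np.array([-d[1],d[0]]);print('grasp',p[0,:2]+27*n, 'edge off',(p[1,:2]-p[0,:2])@n)
E
```

```text
[[461.4 -15.9  25. ]
 [523.6  11.1  25. ]
 [401.6  29.5  25. ]
 [512.6 -71.7  25. ]]
yaw -8.593012857318703
grasp [465.45623498  10.82674668] edge off 35.91808522264492
```

arm_command([
  [0,0,-2,0,0,-0.01,3],
  [0,0.1,-3.5,0,0,-0.01,3],
  [0,0.1,-4.5,0,0,-0.01,3],
  [0,0.1,-4.8,0,0,-0.01,3],
  [0,0.1,-4.8,0,0,-0.01,3],
  [0,0.1,-4.8,0,0,-0.01,3],
], force=40)

```text
time: 2.9
ee_pos: [0.4649, 0.0118, 0.044]
tcp_rot: [0.461, 0.537, 0.46, -0.537]
force: [-0.1, 0.7, -0.6]
gripper_width: 0.35
```

arm_command([
  [0,0,0,0,0,0,2.2],
  [0,0,0,0,0,0,1.8],
  [0,0,0,0,0,0,1.5],
  [0,0,0,0,0,0,1.2],
  [0,0,0,0,0,0,1.0],
  [0,0,0,0,0,0,1.0],
  [0,0,0,0,0,0,1.0],
])

```text
time: 3.6
ee_pos: [0.4649, 0.0122, 0.0442]
tcp_rot: [0.46, 0.537, 0.46, -0.536]
force: [-1.1, 0.6, 5.4]
gripper_width: 0.189
```

arm_command([
  [1,0,0.1,0,0,0.01,1.0],
  [2.5,0,0.1,0,0,0.03,1.0],
  [4,0,0.1,0,0,0.05,1.0],
  [5.5,0,0.1,0,0,0.07,1.0],
  [7,-0.1,0.1,0,0,0.09,1.0],
  [8.5,-0.1,0.1,0,0,0.11,1.0],
  [10,-0.1,0.1,0,0,0.13,1.0],
  [11.5,-0.1,0.1,0,0,0.15,1.0],
  [13,-0.2,0.1,0,0,0.17,1.0],
  [14.5,-0.2,0.1,0,0,0.185,1.0],
  [15.5,-0.2,0.1,0,0,0.197,1.0],
  [16,-0.2,0.1,0,0,0.197,1.0],
])

```text
time: 4.8
ee_pos: [0.6231, 0.0102, 0.0442]
tcp_rot: [0.51, 0.488, 0.512, -0.49]
force: [-11.5, -0.3, 12.2]
gripper_width: 0.175
```

arm_command([
  [0,0,0,0,0,0,1.0],
  [0,0,0,0,0,0,1.0],
  [0,0,0,0,0,0,1.0],
])

```text
time: 5.1
ee_pos: [0.6236, 0.0101, 0.0443]
tcp_rot: [0.51, 0.489, 0.511, -0.489]
force: [-4.6, 0.9, 4.4]
gripper_width: 0.185
```

```bash
python3 - <<'E'
from h import *
import pickle
s=snap('wrist','w3');t=snap('top','top3');st=env.get_state();print(st['ee_pos'],st['tcp_rot'],st['force'])
pickle.dump((s,t),open('w3.pkl','wb'))
g=cv2.resize(s['frame'],(800,600),interpolation=cv2.INTER_CUBIC);cv2.imwrite('pics/w3b.png',g[:,:,::-1])
E
```

```text
[0.62355118 0.01013798 0.04424167] [ 0.51039316  0.48869965  0.51122525 -0.48920365] [-4.74047021  0.69621735  5.63112642]
```

View pics/w3b.png

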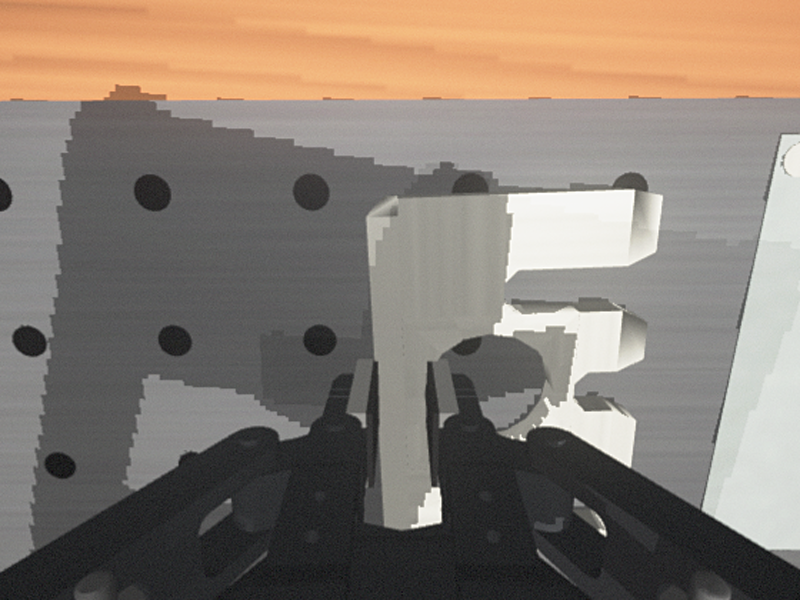

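Wrist view (800 scale): B is held by its back wall. Its far edge runs (397,197)–(632,189), the plate's far edge (110,100)–(745,97), the back edge from (368,217) down to about (376,350), and the far slot (510–630, 270–302).

```bash
python3 - <<'E'
from h import *
import pickle;s,t=pickle.load(open('w3.pkl','rb'))
k=560/800
a=ray(s,np.array([[397,197],[632,189]])*k,.025)*1000
b=ray(s,np.array([[60,100],[745,97]])*k,.015)*1000
print(a.round(1),b.round(1))
for p in(a,b):print(np.degrees(np.arctan2(*(p[0]-p[1])[[1,0]]))-90)
# gold hole row
b=ray(s,np.array([[153,191],[311,191],[30,341],[175,340],[320,340]])*k,.015)*1000;print(b.round(1))
# slot axis far slot: edges rows 270 / 299 at x~ 600
a=ray(s,np.array([[560,271],[620,268],[540,300],[605,297]])*k,.025)*1000;print(a.round(1))
# top: studs again and flange region
q=cv2.resize(t['frame'][140:230,230:400],None,fx=4.5,fy=4.5,interpolation=cv2.INTER_CUBIC);cv2.imwrite('pics/c3.png',q[:,:,::-1])
E
```

```text
[[684.5  13.8  25. ]
 [689.6 -52.4  25. ]] [[706.8 111.8  15. ]
 [716.1 -84.8  15. ]]
4.380906853219528
2.7184334641120245
[[682.2  87.9  15. ]
 [684.3  40.1  15. ]
 [631.4 133.8  15. ]
 [633.8  85.8  15. ]
 [635.9  37.6  15. ]]
[[665.  -35.4  25. ]
 [666.7 -53.   25. ]
 [655.8 -30.6  25. ]
 [657.6 -50.   25. ]]
```

```bash
cat > edge.py <<'E'
from h import *
def hedge(s,c0,c1,row,w,z,sign=1):
    g=cv2.GaussianBlur(cv2.cvtColor(s['frame'],cv2.COLOR_RGB2GRAY),(3,3),0).astype(float)
    pts=[]
    for c in range(c0,c1):
        r=int(np.interp(c,[c0,c1],row)); d=np.diff(g[r-w:r+w+1,c])*sign
        i=int(d.argmax())
        if d[i]>8: pts.append((c,r-w+i+.5))
    P=ray(s,pts,z)[:,:2]*1000
    v=cv2.fitLine(P.astype(np.float32),cv2.DIST_HUBER,0,.01,.01).ravel()
    return len(pts),v[2:],np.degrees(np.arctan2(v[1],v[0]))%180
E
python3 - <<'E'
from edge import *
import pickle;s,t=pickle.load(open('w3.pkl','rb'))
print('far edge',hedge(s,282,440,(138,132),4,.025))
print('lit part',hedge(s,362,438,(134,132),4,.025))
print('plate',hedge(s,160,500,(70,68),4,.015,-1))
print('slot hi',hedge(s,372,432,(191,187),4,.025,-1))
s2=dict(s);s2['frame']=s['frame']
# back edge: columns via transposed search
g=cv2.GaussianBlur(cv2.cvtColor(s['frame'],cv2.COLOR_RGB2GRAY),(3,3),0).astype(float)
pts=[]
for r in range(170,245):
    d=np.diff(g[r,252:270]);i=d.argmax();pts.append((252+i+.5,r))
P=ray(s,pts,.025)[:,:2]*1000;v=cv2.fitLine(P.astype(np.float32),cv2.DIST_HUBER,0,.01,.01).ravel();print('back',v[2:],np.degrees(np.arctan2(v[1],v[0])),pts[::15])
from scipy.spatial.transform import Rotation as R
q=env.get_state()['tcp_rot'];z=R.from_quat(np.r_[q[1:],q[0]]).as_matrix()[:,2];print(np.degrees(np.arctan2(z[1],z[0])))
E
```

```text
far edge (158, array([687.0868  , -19.460888], dtype=float32), np.float32(94.56177))
lit part (76, array([688.1335  , -32.345837], dtype=float32), np.float32(94.341034))
plate (339, array([711.9348   ,   4.4972544], dtype=float32), np.float32(92.67461))
slot hi (60, array([666.8043  , -45.956657], dtype=float32), np.float32(94.551865))
back [655.38293   20.809614] 4.545092 [(np.float64(256.5), 170), (np.float64(257.5), 185), (np.float64(258.5), 200), (np.float64(259.5), 215), (np.float64(260.5), 230)]
-87.49512217383518
```

View pics/c3.png

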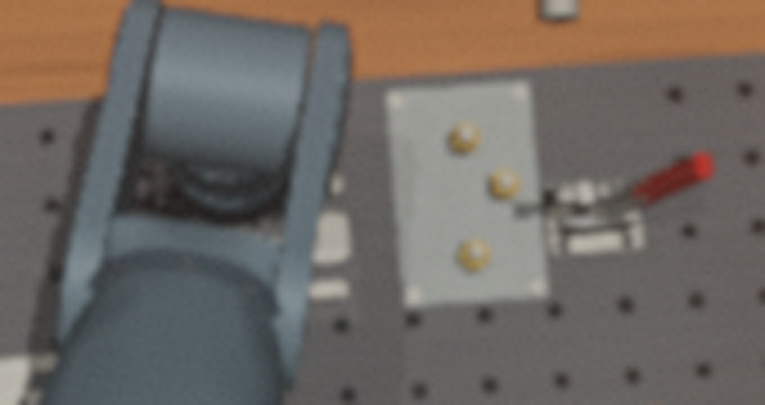

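arm_command([
  [0.3,-0.5,0.05,0,0,-0.032,1.0],
  [0.4,-1.5,0.05,0,0,-0.032,1.0],
  [0.5,-2.5,0.05,0,0,-0.032,1.0],
  [0.5,-3.5,0.05,0,0,-0.032,1.0],
  [0.6,-4.5,0.05,0,0,-0.032,1.0],
  [0.6,-5,0.05,0,0,-0.032,1.0],
  [0.6,-5,0.05,0,0,-0.032,1.0],
  [0.6,-5,0.05,0,0,-0.032,1.0],
])

```text
time: 6.0
ee_pos: [0.6302, -0.0408, 0.0447]
tcp_rot: [0.503, 0.497, 0.503, -0.497]
force: [-0.1, -1.2, -4.9]
gripper_width: 0.178
```

```bash
python3 - <<'E'
from h import *
import pickle
s=snap('wrist','w4');st=env.get_state();print(st['ee_pos'],st['tcp_rot'],st['force'])
pickle.dump(s,open('w4.pkl','wb'))
g=cv2.resize(s['frame'],(800,600),interpolation=cv2.INTER_CUBIC);cv2.imwrite('pics/w4b.png',g[:,:,::-1])
E
```

```text
[ 0.63017217 -0.04050752  0.04468158] [ 0.5030057   0.49695178  0.50274696 -0.49726219] [-0.7263607  -1.88331414 -4.24403289]
```

View pics/w4b.png

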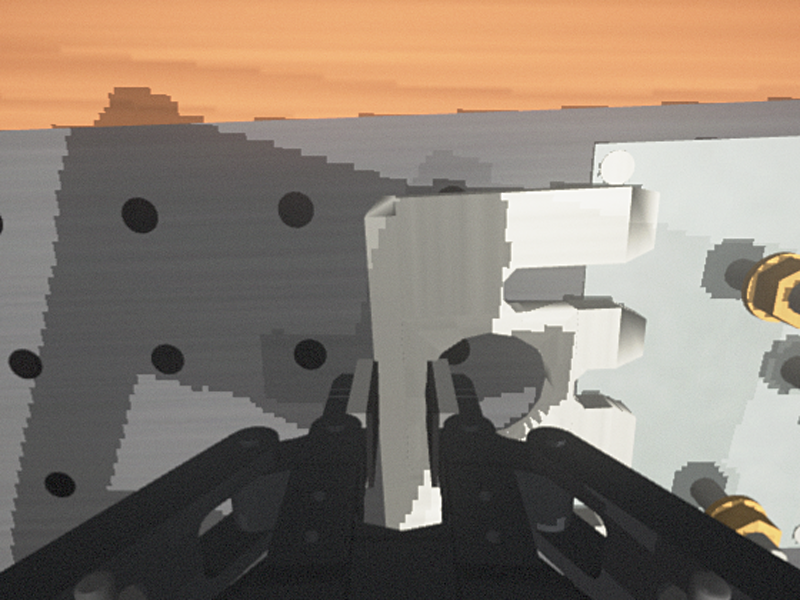

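Wrist view (800 scale): far stud's shank foot at about (737,274), near stud's at about (704,488). The far slot spans rows about 268–302 at columns 520–580; the flange's far edge runs (397,198)–(632,186).

```bash
python3 - <<'E'
from edge import *
import pickle;s=pickle.load(open('w4.pkl','rb'));k=.7
print('plate',hedge(s,160,540,(83,72),5,.015,-1))
f=hedge(s,282,440,(138,131),4,.025);print('far edge',f)
h=hedge(s,372,432,(188,186),4,.025,-1);print('slot hi',h)
sf=ray(s,[[737*k,274*k],[704*k,488*k]],.015)*1000;print('studs',sf)
nut=ray(s,[[773*k,287*k]],.045)*1000;print('nut',nut)
g=cv2.GaussianBlur(cv2.cvtColor(s['frame'],cv2.COLOR_RGB2GRAY),(3,3),0).astype(float)
pts=[]
for r in range(170,245):
    d=np.diff(g[r,252:270]);i=d.argmax();pts.append((252+i+.5,r))
P=ray(s,pts,.025)[:,:2]*1000;v=cv2.fitLine(P.astype(np.float32),cv2.DIST_HUBER,0,.01,.01).ravel();print('back',v[2:],np.degrees(np.arctan2(v[1],v[0])))
th=np.radians(f[2]-90);ex=np.array([np.cos(th),np.sin(th)]);ey=np.array([-ex[1],ex[0]])
O=(ex@f[1]-63)*ex+(ey@v[2:]-42)*ey;print('O',O, 'slot in flange',ex@(h[1]-O))
for p in sf:print('stud in flange',ex@(p[:2]-O),ey@(p[:2]-O))
for p in [(665.3,-144.3),(633.3,-169.8),(586.2,-147.6)]:print('top stud in flange',ex@(p-O),ey@(p-O))
E
```

```text
plate (380, array([716.25354, -83.92801], dtype=float32), np.float32(92.663994))
far edge (158, array([693.20886, -72.61588], dtype=float32), np.float32(93.24919))
slot hi (45, array([671.81433, -88.70277], dtype=float32), np.float32(93.3262))
studs [[ 667.34856904 -148.10316247   15.        ]
 [ 586.23583284 -153.09124172   15.        ]]
nut [[ 671.16087278 -136.18153957   45.        ]]
back [659.65704  -31.076294] 3.1021318
O [630.2322  -74.81436] slot in flange 40.72813
stud in flange 32.902811819135266 -75.27469499789734
stud in flange -48.36225044667016 -75.6573917829251
top stud in flange 31.073094214487195 -71.3615360326372
top stud in flange -2.320771283295631 -95.00682563253268
top stud in flange -48.08678927683511 -70.17294648469014
```

arm_command([
  [-0.1,0,0,0,0,-0.01,1.0],
  [-0.1,-1,0,0,0,-0.01,1.0],
  [0,-2,0,0,0,-0.01,1.0],
  [0,-2.7,0,0,0,-0.01,1.0],
  [0.05,-3.4,0,0,0,-0.01,1.0],
  [0.1,-4,0,0,0,-0.01,1.0],
  [0.1,-4.5,0,0,0,-0.01,1.0],
  [0.1,-4.5,0,0,0,-0.01,1.0],
])

```text
time: 6.85
ee_pos: [0.6313, -0.0863, 0.0448]
tcp_rot: [0.501, 0.5, 0.5, -0.5]
force: [-0.1, -0.1, -4.7]
gripper_width: 0.173
```

arm_command([
  [0,-0.5,0,0,0,0,1.0],
  [0.05,-1,0,0,0,0,1.0],
  [0.1,-1.5,0,0,0,0,1.0],
  [0.1,-1.8,0,0,0,0,1.0],
  [0.1,-2.0,0,0,0,0,1.0],
  [0.1,-2.0,0,0,0,0,1.0],
])

```text
time: 7.45
ee_pos: [0.6323, -0.1056, 0.0448]
tcp_rot: [0.501, 0.5, 0.5, -0.5]
force: [-0.5, -1.6, -4.3]
gripper_width: 0.179
```

arm_command([
  [0,-0.15,0,0,0,0,1.0],
  [0,-0.3,0,0,0,0,1.0],
  [0,-0.4,0,0,0,0,1.0],
  [0,-0.4,0,0,0,0,1.0],
])

```text
time: 7.85
ee_pos: [0.6322, -0.1091, 0.0448]
tcp_rot: [0.5, 0.5, 0.5, -0.5]
force: [-0.3, 0.9, -3.8]
gripper_width: 0.179
```

```bash
python3 - <<'E'
from edge import *
import pickle
s=snap('wrist','w5');st=env.get_state();print(st['ee_pos'],st['force'])
f=hedge(s,282,430,(138,131),6,.025);print('far edge',f)
g=cv2.resize(s['frame'],(800,600),interpolation=cv2.INTER_CUBIC);cv2.imwrite('pics/w5b.png',g[:,:,::-1])
E
```

```text
[ 0.63221717 -0.10911545  0.04478422] [ 0.47987824  0.59485856 -3.69164116]
far edge (148, array([ 694.757  , -139.46574], dtype=float32), np.float32(92.82655))
```

View pics/w5b.png

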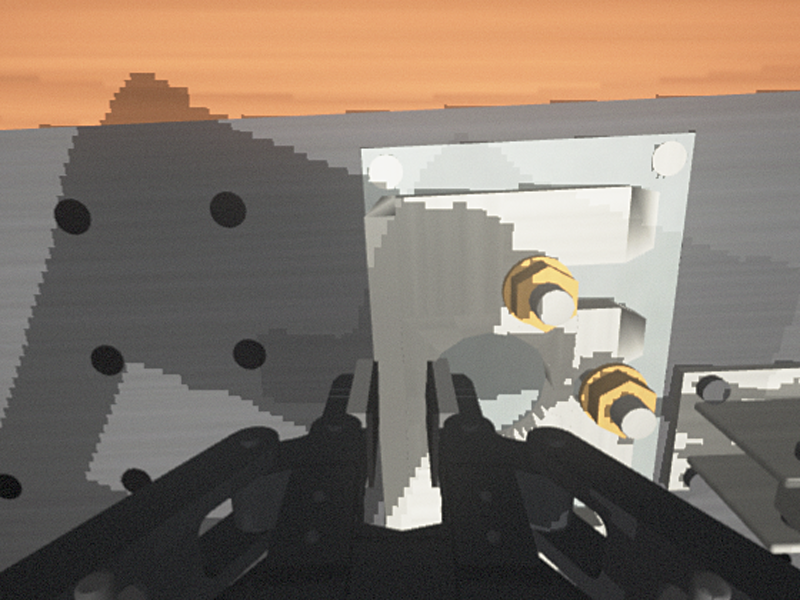

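Wrist view: studs at (540,290) and (617,400) stand inside the slots, and the slots have nearly bottomed. I creep on until contact.

arm_command([
  [0,-0.1,-0.05,0,0,0,1.0],
  [0,-0.2,-0.1,0,0,0,1.0],
  [0,-0.3,-0.1,0,0,0,1.0],
  [0,-0.3,-0.1,0,0,0,1.0],
])

```text
time: 8.3
ee_pos: [0.6326, -0.1118, 0.0443]
tcp_rot: [0.501, 0.5, 0.5, -0.499]
force: [-0.2, 3.8, 0.1]
gripper_width: 0.18
```

arm_command([
  [0,-0.1,0,0,0,0,1.0],
  [0,-0.2,0,0,0,0,1.0],
  [0,-0.2,0,0,0,0,1.0],
])

```text
time: 8.6
ee_pos: [0.6326, -0.1128, 0.0443]
tcp_rot: [0.5, 0.5, 0.501, -0.499]
force: [0.4, 7.3, 1.8]
gripper_width: 0.178
```

arm_command([
  [0,-0.1,0,0,0,0,1.0],
  [0,-0.2,0,0,0,0,1.0],
  [0,-0.2,0,0,0,0,1.0],
])

```text
time: 8.9
ee_pos: [0.6326, -0.1131, 0.0443]
tcp_rot: [0.5, 0.501, 0.501, -0.498]
force: [1.7, 14.4, 2.8]
gripper_width: 0.179
```

arm_command([
  [0,-0.1,0,0,0,0,1.0],
  [0,-0.2,0,0,0,0,1.0],
  [0,-0.2,0,0,0,0,1.0],
])

```text
time: 9.2
ee_pos: [0.6326, -0.1133, 0.0443]
tcp_rot: [0.499, 0.501, 0.502, -0.498]
force: [-0.2, 20.7, 4.2]
gripper_width: 0.176
```

arm_command([
  [0,0.15,0,0,0,0,1.0],
  [0,0.15,0,0,0,0,2.2],
  [0,0.2,0,0,0,0,2.8],
  [0,0.2,0,0,0,0,2.8],
  [0,0.2,0,0,0,0,2.8],
  [0,0.2,1,0,0,0,2.8],
  [0,0.2,3,0,0,0,2.8],
  [0,0.2,6,0,0,0,2.8],
  [0,0.2,10,0,0,0,2.8],
  [0,0.2,13,0,0,0,2.8],
  [0,0.2,13,0,0,0,2.8],
  [0,0.2,13,0,0,0,2.8],
])

```text
time: 10.4
ee_pos: [0.6328, -0.1166, 0.1755]
tcp_rot: [0.501, 0.5, 0.499, -0.499]
force: [-0.1, -0.9, -1.0]
gripper_width: 0.326
```

```bash
python3 - <<'E'
from edge import *
import pickle
s=snap('wrist','w6');st=env.get_state();print(st['ee_pos'],st['force']);pickle.dump(s,open('w6.pkl','wb'))
g=cv2.resize(s['frame'],(800,600),interpolation=cv2.INTER_CUBIC);cv2.imwrite('pics/w6b.png',g[:,:,::-1])
E
```

```text
[ 0.63195314 -0.11619362  0.17385592] [ 0.2353491  -0.73794824 -0.12542941]
```

View pics/w6b.png

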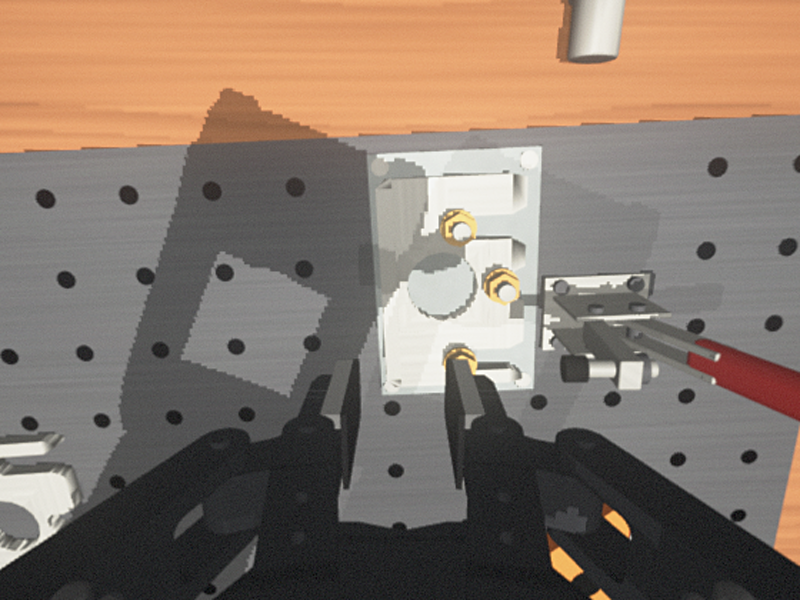

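Wrist view: B sits under all three nuts, (459,228), (502,287) and (460,357). The handle's red grip starts at about (693,357). Next I check the fit and triangulate the handle.

```bash
python3 - <<'E'
from edge import *
import pickle
s=pickle.load(open('w6.pkl','rb'))
print('plate',hedge(s,40,540,(106,82),5,.015,-1))
f=hedge(s,312,358,(125,122),4,.025);print('far',f)
g=cv2.GaussianBlur(cv2.cvtColor(s['frame'],cv2.COLOR_RGB2GRAY),(3,3),0).astype(float)
pts=[]
for r in range(215,270):
    d=np.diff(g[r,261:274]);i=d.argmax()
    if d[i]>5: pts.append((261+i+.5,r))
print(len(pts),pts[::12])
P=ray(s,pts,.025)[:,:2]*1000;v=cv2.fitLine(P.astype(np.float32),cv2.DIST_HUBER,0,.01,.01).ravel();print('back',v[2:],np.degrees(np.arctan2(v[1],v[0])))
print('nuts@.049 tip', ray(s,np.array([[462,231],[507,293]])*.7,.049)*1000)
S=pickle.load(open('s0.pkl','rb'))
def red(s,box):
    h=cv2.cvtColor(s['frame'],cv2.COLOR_RGB2HSV).astype(int)
    m=(((h[...,0]<8)|(h[...,0]>172))&(h[...,1]>120)&(h[...,2]>60)).astype(np.uint8)
    k=np.zeros_like(m);k[box[1]:box[3],box[0]:box[2]]=1;m*=k
    n,l,st,ce=cv2.connectedComponentsWithStats(m);i=1+st[1:,4].argmax()
    yx=np.argwhere(l==i);p=yx[:,::-1].astype(float);c=p.mean(0);w,V=np.linalg.eigh(np.cov((p-c).T));a=(p-c)@V[:,1]
    return c,st[i],c+V[:,1]*a.max(),c+V[:,1]*a.min()
A=red(S['top'],(360,165,400,205));B=red(S['scene'],(195,145,240,200))
print(A,B)
def tri(sa,pa,sb,pb):
    Pm=lambda s:np.c_[s['R'],s['t']]
    u=[cv2.undistortPoints(np.array(p).reshape(1,1,2),q['K'],q['d']).reshape(2,1) for q,p in((sa,pa),(sb,pb))]
    X=cv2.triangulatePoints(Pm(sa),Pm(sb),*u);return (X[:3]/X[3]).ravel()*1000
s1,s2=S['top'],S['scene']
print('mid',tri(s1,A[0],s2,B[0]))
E1=sorted([A[2],A[3]],key=lambda p:p[0]);E2=sorted([B[2],B[3]],key=lambda p:-p[1])
print('low',tri(s1,E1[0],s2,E2[0]),'high',tri(s1,E1[1],s2,E2[1]))
E
```

```text
plate (489, array([ 718.37274, -126.00231], dtype=float32), np.float32(92.74672))
far (46, array([ 695.59625, -157.11142], dtype=float32), np.float32(91.91853))
55 [(np.float64(263.5), 215), (np.float64(264.5), 227), (np.float64(264.5), 239), (np.float64(265.5), 251), (np.float64(266.5), 263)]
back [ 597.66833 -102.86128] 2.9709582
nuts@.049 tip [[ 668.25009825 -148.18467934   49.        ]
 [ 634.95374265 -173.55813581   49.        ]]
(array([380.08333333, 178.86904762]), array([371, 174,  17,  11,  84], dtype=int32), array([371.43491042, 182.92691321]), array([387.62439594, 175.33075876])) (array([217.9       , 166.66666667]), array([214, 159,   8,  17,  60], dtype=int32), array([220.76715214, 175.07935751]), array([215.25722487, 158.91233449]))
mid [ 616.06722555 -267.98202383  134.14313886]
low [ 614.38298174 -250.58422061   99.22073629] high [ 617.33352598 -282.40057972  166.29547986]
```

```bash
python3 - <<'E'
from h import *
import pickle
s=pickle.load(open('w6.pkl','rb'))
g=cv2.cvtColor(s['frame'],cv2.COLOR_RGB2GRAY)
for r in (222,240,258): print(r,list(zip(range(258,282),g[r,258:282])))
for r in (150,240,258):
    print([ (c,ray(s,[[c,r]],.025)[0][:2].round(4)) for c in (264,268,271)])
E
```

```text
222 [(258, np.uint8(101)), (259, np.uint8(93)), (260, np.uint8(99)), (261, np.uint8(96)), (262, np.uint8(97)), (263, np.uint8(126)), (264, np.uint8(210)), (265, np.uint8(231)), (266, np.uint8(224)), (267, np.uint8(223)), (268, np.uint8(231)), (269, np.uint8(243)), (270, np.uint8(243)), (271, np.uint8(242)), (272, np.uint8(233)), (273, np.uint8(233)), (274, np.uint8(234)), (275, np.uint8(234)), (276, np.uint8(235)), (277, np.uint8(234)), (278, np.uint8(233)), (279, np.uint8(236)), (280, np.uint8(235)), (281, np.uint8(237))]
240 [(258, np.uint8(144)), (259, np.uint8(139)), (260, np.uint8(143)), (261, np.uint8(144)), (262, np.uint8(147)), (263, np.uint8(137)), (264, np.uint8(150)), (265, np.uint8(201)), (266, np.uint8(227)), (267, np.uint8(218)), (268, np.uint8(142)), (269, np.uint8(212)), (270, np.uint8(236)), (271, np.uint8(234)), (272, np.uint8(232)), (273, np.uint8(232)), (274, np.uint8(232)), (275, np.uint8(233)), (276, np.uint8(234)), (277, np.uint8(235)), (278, np.uint8(233)), (279, np.uint8(232)), (280, np.uint8(237)), (281, np.uint8(236))]
258 [(258, np.uint8(138)), (259, np.uint8(135)), (260, np.uint8(142)), (261, np.uint8(139)), (262, np.uint8(127)), (263, np.uint8(128)), (264, np.uint8(129)), (265, np.uint8(130)), (266, np.uint8(152)), (267, np.uint8(213)), (268, np.uint8(207)), (269, np.uint8(204)), (270, np.uint8(204)), (271, np.uint8(234)), (272, np.uint8(233)), (273, np.uint8(232)), (274, np.uint8(232)), (275, np.uint8(230)), (276, np.uint8(233)), (277, np.uint8(232)), (278, np.uint8(233)), (279, np.uint8(232)), (280, np.uint8(232)), (281, np.uint8(232))]
[(264, array([ 0.674 , -0.1033])), (268, array([ 0.674 , -0.1065])), (271, array([ 0.674 , -0.1089]))]
[(264, array([ 0.5966, -0.1022])), (268, array([ 0.5966, -0.1057])), (271, array([ 0.5966, -0.1083]))]
[(264, array([ 0.5795, -0.102 ])), (268, array([ 0.5795, -0.1055])), (271, array([ 0.5795, -0.1082]))]
```

arm_command([
  [-0.5,-1,4,0,0,0,0],
  [-1.0,-4,5,0,0,0,0],
  [-1.65,-7,5,0,0,0,0],
  [-1.65,-10,5,0,0,0,0],
  [-1.65,-12,5,0,0,0,0],
  [-1.65,-12,5,0,0,0,0],
  [-1.65,-12,5,0,0,0,0],
  [-1.65,-12,5,0,0,0,0],
])

```text
time: 11.25
ee_pos: [0.6156, -0.2348, 0.223]
tcp_rot: [0.5, 0.499, 0.501, -0.499]
force: [0.8, -0.6, 0.4]
gripper_width: -0.001
```

```bash
python3 - <<'E'
from h import *
s=snap('wrist','w7');st=env.get_state();print(st['ee_pos'],st['force'],st['gripper_width'])
E
```

```text
[ 0.61576121 -0.23467677  0.22326681] [ 0.22576504 -0.07959483 -0.73111234] 0.002797992400453817
```

View pics/w7.png

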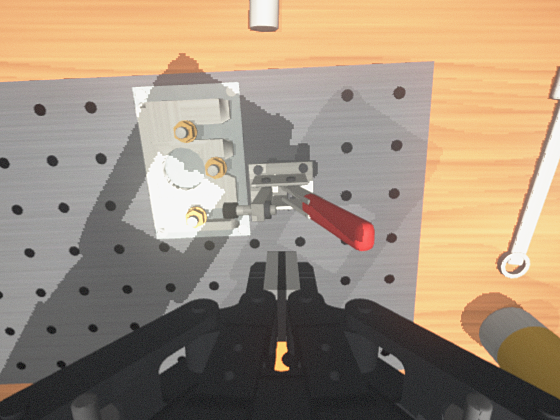

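Wrist view: handle end at about (365,236), grip start at about (307,202), closed fingers' tips at (283,255). Handle positions follow by ray at the known heights.

```bash
python3 - <<'E'
from h import *
import pickle
s=snap('wrist')
print(ray(s,[[366,237]],.163)*1000,ray(s,[[307,203]],.084)*1000,ray(s,[[336,218]],.124)*1000)
print(proj(s,[[.6157,-.2347,.2232-.03]]), -s['R'].T@s['t'])
E
```

```text
[[ 617.63084196 -283.68779634  163.        ]] [[ 615.53171249 -255.66476713   84.        ]] [[ 616.15287166 -272.66090116  124.        ]]
[[280.67474277 263.25953682]] [ 0.68823946 -0.23483416  0.34138834]
```

arm_command([
  [0.1,-1.0,-3,0,0,0,0],
  [0.1,-1.2,-5,0,0,0,0],
  [0.1,-1.9,-5.1,0,0,0,0],
  [0.1,-2.6,-5.1,0,0,0,0],
  [0.1,-3.4,-5.4,0,0,0,0],
  [0.1,-4.2,-5.7,0,0,0,0],
  [0.2,-4.9,-6.1,0,0,0,0],
  [0.2,-5.6,-6.5,0,0,0,0],
  [0.2,-6.2,-7.0,0,0,0,0],
  [0.2,-6.85,-7.6,0,0,0,0],
  [0.2,-6.85,-7.6,0,0,0,0],
])

```text
time: 12.45
ee_pos: [0.6173, -0.3059, 0.147]
tcp_rot: [0.5, 0.499, 0.5, -0.5]
force: [-0.9, -0.1, 0.7]
gripper_width: -0.003
```

```bash
cat > red.py <<'E'
from h import *
def red(n,box):
    s=snap(n);h=cv2.cvtColor(s['frame'],cv2.COLOR_RGB2HSV).astype(int)
    m=(((h[...,0]<8)|(h[...,0]>172))&(h[...,1]>120)&(h[...,2]>60)).astype(np.uint8)
    k=np.zeros_like(m);k[box[1]:box[3],box[0]:box[2]]=1;m*=k
    p=np.argwhere(m)[:,::-1];return s,len(p),(p.min(0),p.max(0),p.mean(0)) if len(p) else None
E
python3 - <<'E'
from red import *
for n,b in (('top',(350,150,430,215)),('scene',(190,140,245,200)),('wrist',(0,0,560,420))):
    print(n,*red(n,b)[1:])
s=snap('top');print(proj(s,[[.6195,-.243-.118*np.cos(a),.051+.118*np.sin(a)] for a in np.radians([70,40,10])]))
E
```

```text
top 0 None
scene 42 (array([210, 159]), array([218, 173]), array([214.73809524, 167.88095238]))
wrist 3265 (array([218, 221]), array([345, 289]), array([286.59264931, 252.06891271]))
[[386.90738694 175.82766476]
 [402.03945096 178.22463927]
 [406.64821673 182.17194883]]
```

arm_command([
  [0,-0.55,-0.6,0,0,0,0],
  [0,-1.05,-1.3,0,0,0,0],
  [0.05,-1.5,-2.0,0,0,0,0],
  [0.05,-1.85,-2.75,0,0,0,0],
  [0.1,-2.15,-3.5,0,0,0,0],
  [0.1,-2.4,-4.1,0,0,0,0],
  [0.1,-2.4,-4.1,0,0,0,0],
])

```text
time: 13.35
ee_pos: [0.6182, -0.3287, 0.1053]
tcp_rot: [0.5, 0.5, 0.501, -0.5]
force: [0.3, -0.2, 0.2]
gripper_width: -0.001
```

Now press straight down until the end stop shows in the force.

arm_command([
  [0,0,-0.3,0,0,0,0],
  [0,0,-0.6,0,0,0,0],
  [0,0,-0.6,0,0,0,0],
])

```text
time: 13.65
ee_pos: [0.6187, -0.3284, 0.1005]
tcp_rot: [0.5, 0.5, 0.5, -0.499]
force: [-0.2, -0.9, 0.8]
gripper_width: -0.001
```

arm_command([
  [0,0,-0.3,0,0,0,0],
  [0,0,-0.5,0,0,0,0],
  [0,0,-0.5,0,0,0,0],
])

```text
time: 13.95
ee_pos: [0.619, -0.3289, 0.0988]
tcp_rot: [0.501, 0.499, 0.5, -0.5]
force: [-6.8, 1.6, 16.8]
gripper_width: -0.001
```

arm_command([
  [0,0,-0.2,0,0,0,0],
  [0,0,-0.3,0,0,0,0],
  [0,0,-0.3,0,0,0,0],
])

```text
time: 14.25
ee_pos: [0.6191, -0.3291, 0.0981]
tcp_rot: [0.501, 0.499, 0.5, -0.5]
force: [-13.1, 5.6, 29.0]
gripper_width: 0.002
```

arm_command([
  [0,0,1,0,0,0,0],
  [0,0,4,0,0,0,0],
  [0,0,9,0,0,0,0],
  [-2,2,14,0,0,0,0],
  [-6,5,15,0,0,0,0],
  [-10,8,15,0,0,0,0],
  [-10,8,15,0,0,0,0],
  [-10,8,15,0,0,0,0],
  [-10,8,15,0,0,0,0],
])

```text
time: 15.15
ee_pos: [0.5196, -0.249, 0.243]
tcp_rot: [0.501, 0.5, 0.5, -0.499]
force: [1.2, 0.3, 0.8]
gripper_width: 0.002
```

```bash
python3 - <<'E'
from red import *
s=snap('wrist');c=s['frame'];cv2.imwrite('pics/w8.png',cv2.resize(c,(800,600),interpolation=cv2.INTER_CUBIC)[:,:,::-1])
for n,b in (('top',(350,150,430,215)),('scene',(190,140,245,200))):
    s,*o=red(n,b);print(n,*o)
    print(proj(s,[[.6195,-.243-r*np.cos(a),.051+r*np.sin(a)] for a in np.radians([20,10]) for r in(.035,.12)]).round(1).tolist())
print(env.get_state()['ee_pos'],env.get_state()['force'])
E
```

```text
top 0 None
[[378.1, 183.4], [407.1, 180.7], [378.3, 183.8], [407.3, 182.1]]
scene 60 (array([207, 164]), array([217, 175]), array([212.03333333, 169.53333333]))
[[217.6, 178.2], [207.0, 161.8], [217.6, 178.9], [207.0, 164.5]]
[ 0.51967709 -0.24937425  0.24259475] [-0.0853961   0.11515271  0.49039911]
```

View pics/w8.png

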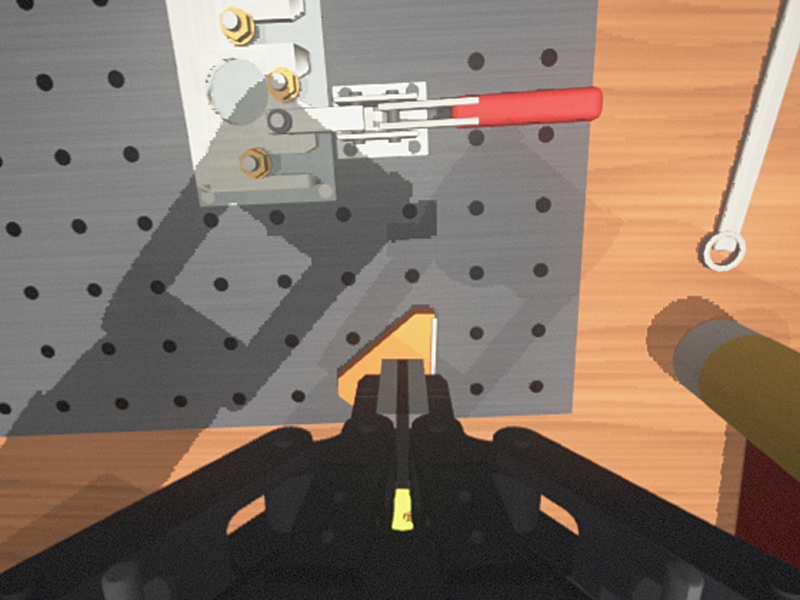

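The handle lies flat (red grip (455,110)–(600,103)) and the clamp arm is level, with its foot on B at (280,120) beside the middle stud. In the scene view the handle end is at row 164, against 164.5 predicted for shut. The arm touches nothing, so I hand the job in.

```bash
python3 -c "
from rig import workorder;print(workorder.close_job())"
```

```text
the job is handed in; nothing more can be done
None
```

I slid flange_b in under all three stud nuts until it was fully home, then swung the red clamp handle down to its stop. The job was handed in at about 15 s of the 72 s allowed. flange_b is the one with slots at -47, 0 and +34 mm, which match the studs. I gripped it by its back wall, and nothing else was moved on purpose.

**What the last checks showed**
- **Flange home:** it met a firm stop at about 20 N. The wrist camera put its origin within about 1 mm of home in y. No check of the flange's position was made after clamping, other than the last picture.
- **Flange angle:** before clamping, one edge fit put it about 0.8° off the plate's axes. A second fit turned out to follow the edge of the light plate under the studs, so I left it out.
- **Clamp shut:** the handle stopped hard at 29 N. In the scene view its end sat where a shut handle should be (row 164 against 164.5 predicted), and the arm's foot rests on the flange beside the middle stud.
- **Clear of the work:** the arm was standing free, with a force reading of about 0.5 N.

**What disagreed or failed**
- The top and wrist cameras differed by about 4 mm in y for the stud positions. I went by the wrist camera and the contact force.
- The top camera could not see the handle at the end, because the arm was probably in its way.

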